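# Rack the metal coupons by thickness

## Robot

A 6-joint arm with a two-finger parallel gripper is mounted at the origin on the work surface. World frame = base frame: x ahead of the robot, y to its left, z up, the work surface at z = 0. Lengths are in m, angles in rad, forces in N, time in s.
With the tool pointing down it reaches from about 0.4 to 0.825 m from the base axis. Payload 7 kg.
Tool frame: the origin (TCP) lies between the finger pads; the fingertips stand 17 mm ahead of it and the grasp point (between the pads) lies 2 mm behind it; x points along the fingers, z is the direction in which the jaws open and shut, and the axes are right-handed (so a half turn about x gives the same grasp; the last joint's range is limited). The gripper opens to 88 mm and grips with 3 to 60 N. Pads are 19 mm wide; open, the fingers measure 130 mm over their backs; the gripper's body (78 mm by 193 mm) begins 47 mm behind the grasp point.
Start: joints at [1.47, 0.359, 0.012, 0, -1.224, -0.288], TCP at [0.256, 0.625, 0.212] pointing down, gripper open.
Joint ranges: [-3.07, 3.07], [-1.43, 2.12], [-1.02, 1.25], [-3.03, 1.67], [-3.05, -0], [-3.03, 3.03]. Speed limits (rad/s): [2.39, 2.39, 3.01, 3.14, 3.14, 3.14].

## Interface

Orientations are given as [roll, pitch, yaw] about the fixed x, y, z axes, in that order (R = Rz(yaw) Ry(pitch) Rx(roll)).
In Python, from station import * gives the robot as it stands.
- The arm moves only by the tool step_arm, never from a script. Its argument "deltas" is a list of rows, each a list of 5 numbers: the shift along the tool's x, y, z in cm, then the turn about the tool's x in degrees, then the closure, from 0 (fully open) to 1 (shut). In form: [[dx, dy, dz, roll, fingers], ...]. A call has exactly 10 rows; each row is the pose to reach, as a shift and turn from the pose commanded when the call began, along the tool's axes at that moment; what a row does not reach only later rows make up. A row lasts 1/12 s, in which the tool goes at most 41.7 mm and 7.16 degrees, less where a joint would pass 70% of its speed; a pose out of reach is approached as far as the arm can. A call with a gripper value outside its range is refused whole. The fingers move at their own pace and stop on an object; "squeeze" is the grip in N (left out, the last holds). Time passes only in rows, so rows that repeat a pose let the fingers close, or fill a call up. It gives the time, the measured TCP pose, the force and the opening at its end, in the units of the state.
- get_state(): the state, without advancing time (a new reading comes with each control period).
- grab_frame(name): name is "scene" or "top" or "wrist"; returns a dict with "pixels" (480x640x3 uint8, red, green, blue), "range_z" (480x640 float32, m along the optical axis (not along the pixel's ray), 0 where there is no reading), "fx", "fy", "cx", "cy" (pixels), "k1" (the pictures are not rectified: a ray, as slopes to the right and down, at radius r is drawn at 1 + k1 r^2 times it, then the intrinsics apply), "view" (4x4, takes a point from world to camera coordinates); the wrist camera has in their place "hand_eye" (4x4, takes a point from camera to tool coordinates, whose origin is the TCP and whose axes are the tool frame's). Camera axes: x right, y down, z forward; pixel columns grow to the right and rows downward; lengths in m; the calibration is good to about 2 mm. A picture is of the moment at which its call begins: read the wrist's pose just before it.
- job_done(): hands the job in, once; it reports no verdict.
Trained networks look in the newest picture that a camera, given by its name, has taken for a name from the list of things; names that differ only in an ending like _2 or _b are one class to them, and where a whole thing is asked for, a point or a joint stands for the part that bears it (a point fixed in the world has none). Each returns a list of dicts, best first, with "conf" (0 to 1); they miss things now and then, are a little off and sometimes report something else, mostly with a low value. They report only what shows in the picture. A call takes as long as a camera call. They do not tell look-alikes from the thing itself.
- boxes_of(thing, camera): "extent" ([left, top, right, bottom] in pixels, round what is visible of it).
- masks_of(thing, camera): "mask" (480x640 bool, what is visible of it) and "extent" ([left, top, right, bottom] in pixels, round what is visible of it).
The state is a dict: "t": time; "q": joint angles; "qd": joint speeds; "joint_efforts": joint torques, N m; "eef_pos": TCP position; "ee_rot": TCP orientation; "force": force on the tool from outside, world axes, zero at the start; "moment": the same for the moment, N m; "width": finger opening in m.
Only numpy, scipy, OpenCV 4.12 (cv2) and the standard library are available. Lean on these libraries where they do the work, as an engineer would, in place of code of your own. Each camera call takes 0.05 s, during which the arm holds its last target.

## Task

Two aluminium test coupons, a thin one and a thick one, stand on edge on the microscope desk. Stand each of them upright in the white three-slot rack, fully down on the slot's floor, the thin one in the narrowest slot and the thick one in the middle-sized slot; the widest slot stays empty. Then let go of both.

Things in the scene. Friction and masses are not known exactly. Their poses are not given: they have to be found in the camera images.
- coupon_thin: plain aluminium plate standing free on its edge on the table: 60 mm long (x axis), 12 mm thick (y axis), 80 mm high (z axis, up), with a dark 7 mm hole mark near one upper corner. Origin: centre of its underside. About 110 to 220 g; either way round is the same. The thinner of the two upright plates.
- coupon_thick: plain aluminium plate standing free on its edge on the table: 60 mm long (x axis), 26 mm thick (y axis), 80 mm high (z axis, up), with a dark 7 mm hole mark near one upper corner. Origin: centre of its underside. About 240 to 470 g; either way round is the same. The thicker of the two upright plates.
- slot_narrow: Narrowest slot: white fixed block 96 (x) x 74 (y) x 32 mm high, one of three in a row along y, 76 mm apart, order varies. Slot along x, 19 mm wide, 84 mm long between end walls; sides vertical for 22 mm, then flaring at 45 degrees by 10 mm a side to the rim. Origin: centre of slot floor, 8 mm above table; z up. Unlisted third slot: 47 mm wide.
- slot_medium: Middle-sized slot: white fixed block 96 (x) x 74 (y) x 32 mm high, one of three in a row along y, 76 mm apart, order varies. Slot along x, 33 mm wide, 84 mm long between end walls; sides vertical for 22 mm, then flaring at 45 degrees by 10 mm a side to the rim. Origin: centre of slot floor, 8 mm above table; z up. Same row, parallel to it.
Things that resemble listed ones, but are neither listed nor needed, are in the scene too. Leave any yellow look-alike of the coupon_thick alone.

How it is judged:
By the outcome, as a careful person would: the job done as asked, in the order asked, and still so for the second after the job is handed in, with the robot touching nothing.
It also fails if it takes over 64 s, if anything falls off the work surface, if the arm or the gripper's body presses on something with over 40 N, if the wrist force passes 120 N, or if a joint passes its speed limit or range.

## Working session

There is one attempt and no reset: what is moved stays moved. The work goes in short steps, Python scripts to look and compute and a tool call to move; the robot and the scene stay as the last step left them, time stands still between calls to the robot, and variables do not carry over. Pictures are saved under pics/ and viewed, and the job is handed in when it is done.

Besides the shell and the picture viewer there is one more tool, called after ">>>" as name([rows], argument=value, ...), one row to a line, values as JSON. step_arm: Moves the arm, as the interface text tells. Its arguments: {"type":"object","properties":{"deltas":{"type":"array"},"squeeze":{"type":"number"}},"required":["deltas"]}

```bash
ls; mkdir -p pics; python3 - <<'E'
from station import *
import cv2,pickle
s=get_state();print(s)
for n in ["scene","top"]:
    f=grab_frame(n); cv2.imwrite(f"pics/{n}0.png",f["pixels"][:,:,::-1]); 
    pickle.dump(f,open(f"{n}.pkl","wb"))
    print(n,f["fx"],f["cx"],f["cy"],f["k1"],f["view"])
    for t in ["coupon_thin","coupon_thick","slot_narrow","slot_medium"]:
        print(t,[(b["conf"],b["extent"]) for b in boxes_of(t,n)])
E
```

```text
pics
{'t': 0.0, 'q': array([ 1.47009367e+00,  3.59394067e-01,  1.10606757e-02, -3.56663775e-04,
       -1.22407818e+00, -2.88101189e-01]), 'qd': array([ 0.00015206,  0.00057481,  0.00073059, -0.00108291,  0.00136697,
        0.00050618]), 'joint_efforts': array([-2.07930789e-03, -5.82718277e+01,  2.93066365e+01,  6.99753195e+00,
        7.07507323e-03, -1.52584389e-04]), 'eef_pos': array([0.25571057, 0.62414257, 0.21151767]), 'ee_rot': array([ 0.08345943,  1.56914664, -1.87626221]), 'force': array([-0.23723663, -0.0790565 ,  0.16776034]), 'moment': array([-0.02636848,  0.00039688, -0.02029841]), 'width': 0.08787891609360259}
scene 485.1818543075334 318.7061068114005 241.53420389120558 -0.07283545962945902 [[-0.80728891  0.59002023 -0.0126787   0.48931604]
 [ 0.33139092  0.43543609 -0.83700387 -0.14981277]
 [-0.48832845 -0.67990554 -0.54705007  1.37098013]
 [ 0.          0.          0.          1.        ]]
coupon_thin [(0.82, [295.9, 206.0, 319.2, 244.6])]
coupon_thick [(0.81, [211.6, 191.7, 236.5, 228.5]), (0.64, [212.0, 169.3, 233.6, 191.9]), (0.61, [257.2, 169.3, 279.7, 195.9]), (0.56, [248.1, 181.2, 275.0, 221.3])]
slot_narrow [(0.84, [372.2, 252.1, 435.1, 294.5])]
slot_medium [(0.98, [391.1, 270.9, 455.6, 316.6])]
top 517.8991232711708 322.15616001564683 237.67665630573808 -0.037371966251694935 [[-0.00547676 -0.99997612 -0.00421466 -0.02832817]
 [-0.98657578  0.00609117 -0.16319048  0.56312736]
 [ 0.16321226  0.00326433 -0.98658558  0.94310922]
 [ 0.          0.          0.          1.        ]]
coupon_thin [(0.92, [352.9, 222.6, 364.6, 259.2])]
coupon_thick [(0.81, [494.4, 183.9, 533.7, 220.4]), (0.76, [475.6, 242.4, 508.9, 277.6]), (0.61, [437.3, 205.4, 459.5, 241.5]), (0.59, [436.6, 162.8, 479.1, 191.5])]
slot_narrow [(0.58, [198.8, 246.4, 252.6, 299.8])]
slot_medium [(0.93, [160.3, 235.2, 210.8, 292.9])]
```

View pics/top0.png

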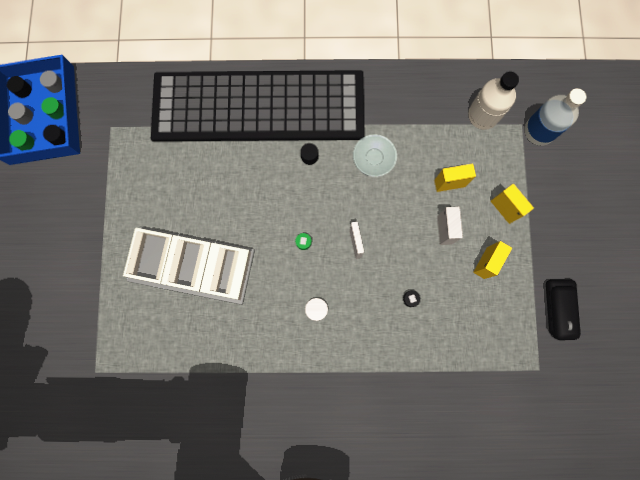

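View pics/scene0.png

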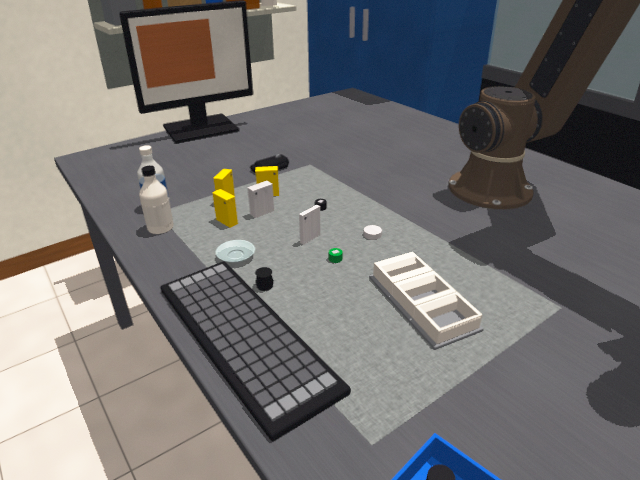

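```bash
python3 - <<'E'
import cv2
t=cv2.imread("pics/top0.png");a=cv2.resize(t[140:310,330:560],None,fx=3.4,fy=3.4,interpolation=3);cv2.imwrite("pics/c1.png",a)
a=cv2.resize(t[210:330,130:330],None,fx=4,fy=4,interpolation=3);cv2.imwrite("pics/c2.png",a)
t=cv2.imread("pics/scene0.png");a=cv2.resize(t[150:260,190:340],None,fx=5,fy=5,interpolation=3);cv2.imwrite("pics/c3.png",a)
E
```

```text
(no output)
```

View pics/c1.png

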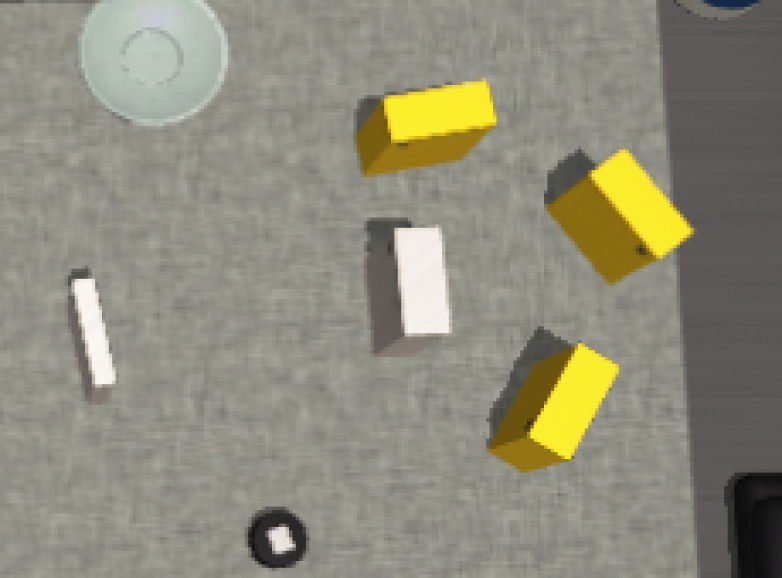

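View pics/c2.png

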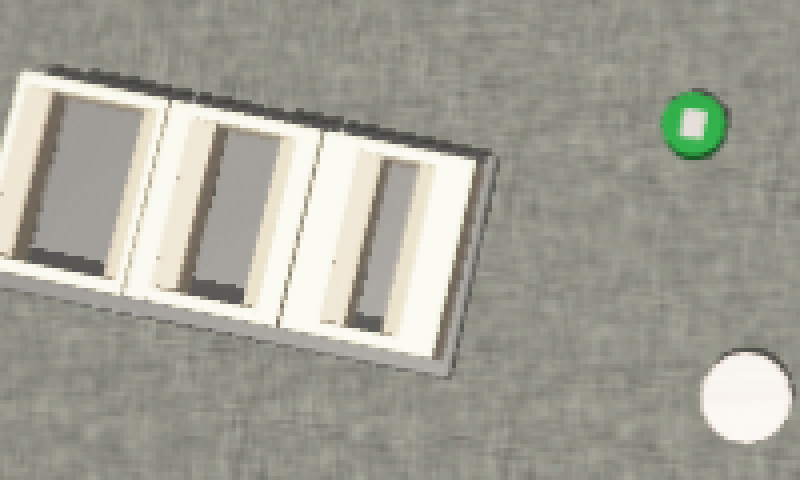

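View pics/c3.png

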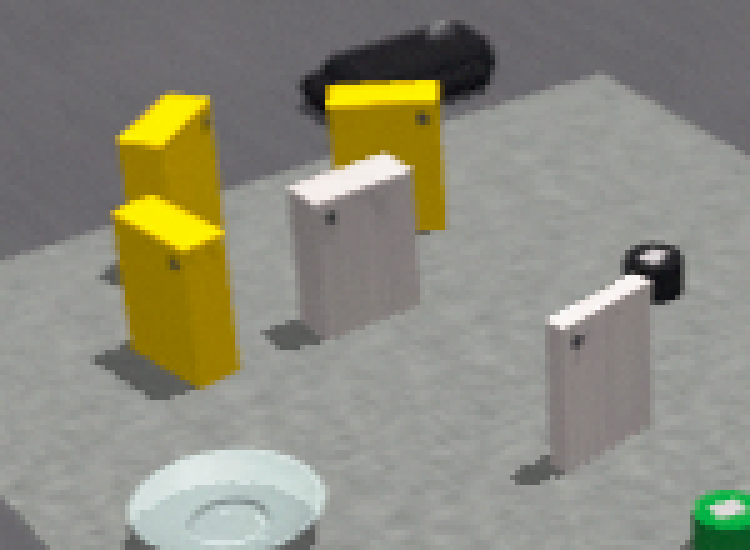

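Candidates in the top image: the thin white plate at (357,237), the thick white plate at (453,222), and yellow look-alikes at (458,177), (514,203) and (494,259). The white pen-like caps and the dish are irrelevant. In the close crop the thin and thick plates are both aluminium, so I choose those two. The slots are narrow at (227,270), medium at (186,262) and wide at (148,255). Next I measure them.

```bash
cat > h.py <<'E'
import numpy as np,cv2,pickle
def cloud(f,T_wc=None):
    # world points per pixel
    v,u=np.mgrid[0:480,0:640].astype(np.float64)
    K=np.array([[f["fx"],0,f["cx"]],[0,f["fy"],f["cy"]],[0,0,1.]])
    p=cv2.undistortPoints(np.stack([u.ravel(),v.ravel()],1)[:,None],K,np.array([f["k1"],0,0,0.])).reshape(480,640,2)
    z=f["range_z"].astype(float)
    P=np.dstack([p[...,0]*z,p[...,1]*z,z])
    T=np.linalg.inv(f["view"]) if T_wc is None else T_wc
    W=P@T[:3,:3].T+T[:3,3]
    W[z==0]=np.nan
    return W
def rect(pts):
    (c,s,a)=cv2.minAreaRect((pts[:,:2]*1000).astype(np.float32))
    b=cv2.boxPoints((c,s,a)); e=b[1]-b[0]; g=b[2]-b[1]
    l=e if np.linalg.norm(e)>np.linalg.norm(g) else g
    yaw=np.degrees(np.arctan2(l[1],l[0]))
    if yaw>90:yaw-=180
    if yaw<=-90:yaw+=180
    return np.round(c,1),np.round(s,1),round(yaw,1)
E
python3 - <<'E'
from h import *
f=pickle.load(open("top.pkl","rb"));W=cloud(f)
print("table z",np.nanmedian(W[320:360,200:300,2]))
for n,(l,t,r,b) in dict(thin=(345,212,372,265),thick=(432,198,470,250),y1=(428,155,485,200),y2=(485,176,540,228),y3=(468,232,520,285)).items():
    P=W[t:b,l:r].reshape(-1,3);P=P[P[:,2]>0.07]
    print(n,len(P),P[:,2].mean(),rect(P), P[:,:2].mean(0))
P=W[215:310,110:265].reshape(-1,3);P=P[(P[:,2]>0.025)];print("rack",len(P),np.nanmedian(P[:,2]),P[:,2].max(),rect(P))
# slot floors
c,s,yaw=rect(P);a=np.radians(yaw)
F=W[215:310,110:265].reshape(-1,3);F=F[(F[:,2]>0.004)&(F[:,2]<0.013)]
d=(F[:,:2]*1000-c)@np.array([[np.cos(a),-np.sin(a)],[np.sin(a),np.cos(a)]])
m=(abs(d[:,1])<35)&(abs(d[:,0])<112); h,e=np.histogram(d[m,0],bins=np.arange(-116,117,4));print([(int(x),int(y)) for x,y in zip(e,h)])
E
```

```text
table z 0.0007024835275492025
thin 224 0.07939986048164503 (array([558.5, -96.9]), array([60.2, 12.6]), np.float32(11.7)) [ 0.55800683 -0.09655997]
thick 485 0.07945363193323515 (array([ 585.3, -275.9]), array([60.6, 27.7]), np.float32(3.8)) [ 0.58447844 -0.2747845 ]
y1 466 0.0792928623422599 (array([ 681.8, -290.1]), array([27.1, 61.6]), np.float32(-79.4)) [ 0.68073337 -0.28928781]
y2 475 0.0789565902668849 (array([ 628.9, -399.8]), array([59.7, 27.5]), np.float32(36.4)) [ 0.6282901  -0.39802746]
y3 508 0.0793217718030455 (array([ 518.6, -355.6]), array([27.3, 62.2]), np.float32(-31.3)) [ 0.51781509 -0.35419263]
rack 3862 0.03870952963606489 0.04545124951840496 (array([517.5, 230.2]), array([227.8,  96.8]), np.float32(78.6))
[(-116, 0), (-112, 0), (-108, 0), (-104, 0), (-100, 0), (-96, 0), (-92, 0), (-88, 0), (-84, 23), (-80, 72), (-76, 69), (-72, 69), (-68, 46), (-64, 0), (-60, 0), (-56, 0), (-52, 0), (-48, 0), (-44, 0), (-40, 0), (-36, 0), (-32, 0), (-28, 0), (-24, 0), (-20, 0), (-16, 0), (-12, 38), (-8, 72), (-4, 70), (0, 67), (4, 73), (8, 65), (12, 72), (16, 41), (20, 0), (24, 0), (28, 0), (32, 0), (36, 0), (40, 0), (44, 0), (48, 0), (52, 0), (56, 0), (60, 54), (64, 75), (68, 68), (72, 69), (76, 69), (80, 66), (84, 74), (88, 67), (92, 63), (96, 76), (100, 19), (104, 0), (108, 0), (112, 0)]
```

```bash
cat >> h.py <<'E'
from scipy.spatial.transform import Rotation as Ro
def tool(s):
    R=Ro.from_euler('xyz',s["ee_rot"]).as_matrix(); return R,np.array(s["eef_pos"])
def plan(s,target,jawdeg):
    """target TCP xyz (m), jaw azimuth mod 180"""
    R,p=tool(s)
    d=R.T@(np.array(target)-p)*100
    az=np.degrees(np.arctan2(R[1,2],R[0,2]))
    # roll + about tool x: sign: tool x down => world yaw changes by -roll
    dy=(jawdeg-az+90)%180-90
    print("t",round(s["t"],2),"pos",np.round(p,4),"az",round(az,1),"x-axis",np.round(R[:,0],3),"cm",np.round(d,2),"roll",round(-dy,1),"or",round(-dy+180*np.sign(dy),1),"w",round(s["width"],4),"F",np.round(s["force"],1),"q1,q6",np.round(s["q"][[0,5]],2))
E
python3 - <<'E'
from station import *
from h import *
s=get_state()
plan(s,[.5585,-.0969,.16],101.7)
E
```

```text
t 0.5 pos [0.2559 0.6245 0.2124] az -112.3 x-axis [-0. -0. -1.] cm [ 5.25 55.35 55.29] roll -34.0 or 146.0 w 0.0878 F [-0.1  0.4  0.4] q1,q6 [ 1.47 -0.29]
```

>>> step_arm([
  [0,2,2,-3,0],
  [0,4.8,4.8,-7,0],
  [0,7.6,7.6,-12,0],
  [0,10.4,10.4,-17,0],
  [0,13.2,13.2,-22,0],
  [0,16,16,-27,0],
  [0,18.8,18.8,-31,0],
  [0,21.6,21.6,-34,0],
  [0,24.4,24.4,-34,0],
  [0,27,27,-34,0],
], squeeze=30)

```text
t: 1.33
eef_pos: [0.4037, 0.2704, 0.2129]
ee_rot: [2.295, 1.57, 0.929]
force: [1.6, 0.7, 0.2]
width: 0.087
```

```bash
python3 - <<'E'
from station import *
from h import *
s=get_state()
plan(s,[.5585,-.0969,.18],101.7)
E
```

```text
t 1.33 pos [0.4037 0.2704 0.2129] az -78.2 x-axis [ 0.001  0.001 -1.   ] cm [ 3.27  7.67 39.11] roll 0.1 or -179.9 w 0.087 F [1.6 0.7 0.2] q1,q6 [1.   0.78]
```

>>> step_arm([
  [0.2,0.8,3.9,0,0],
  [0.5,1.6,7.8,0,0],
  [0.8,2.4,11.7,0,0],
  [1,3.2,15.6,0,0],
  [1.2,4,19.5,0,0],
  [1.4,4.8,23.4,0,0],
  [1.5,5.6,27.3,0,0],
  [1.5,6.4,31.2,0,0],
  [1.5,7.1,35.1,0,0],
  [1.5,7.7,39,0,0],
])

```text
t: 2.17
eef_pos: [0.5586, -0.0959, 0.1977]
ee_rot: [1.478, 1.57, 0.112]
force: [1.1, 0.7, 1.0]
width: 0.0878
```

```bash
cat >> h.py <<'E'
def wrist(tag):
    from station import get_state,grab_frame
    s=get_state(); f=grab_frame("wrist"); cv2.imwrite(f"pics/{tag}.png",f["pixels"][:,:,::-1])
    R,p=tool(s);T=np.eye(4);T[:3,:3]=R;T[:3,3]=p
    return s,f,cloud(f,T@np.array(f["hand_eye"]))
E
python3 - <<'E'
from station import *
from h import *
s,f,W=wrist("w1")
plan(s,[.5585,-.0969,.062],101.7)
P=W.reshape(-1,3);P=P[(P[:,2]>0.07)&(P[:,2]<.09)&(abs(P[:,0]-.558)<.06)&(abs(P[:,1]+.097)<.06)]
if len(P):print(len(P),P[:,2].mean(),rect(P),P.mean(0))
print(f["hand_eye"])
E
```

```text
t 2.17 pos [ 0.5586 -0.0959  0.1977] az -78.3 x-axis [ 0.001  0.    -1.   ] cm [13.57 -0.04  0.1 ] roll 0.0 or -180.0 w 0.0878 F [1.1 0.7 1. ] q1,q6 [0.18 1.6 ]
896 0.07925339714940836 (array([559.9, -96. ]), array([60.2, 11.8]), np.float32(11.6)) [ 0.56171138 -0.0954844   0.0792534 ]
[[ 8.97272162e-04 -2.73494878e-01  9.61873041e-01 -1.71791989e-01]
 [ 5.85803636e-04 -9.61873119e-01 -2.73495447e-01  7.42825444e-02]
 [ 9.99999426e-01  8.08868575e-04 -7.02847680e-04 -8.14981724e-04]
 [ 0.00000000e+00  0.00000000e+00  0.00000000e+00  1.00000000e+00]]
```

View pics/w1.png

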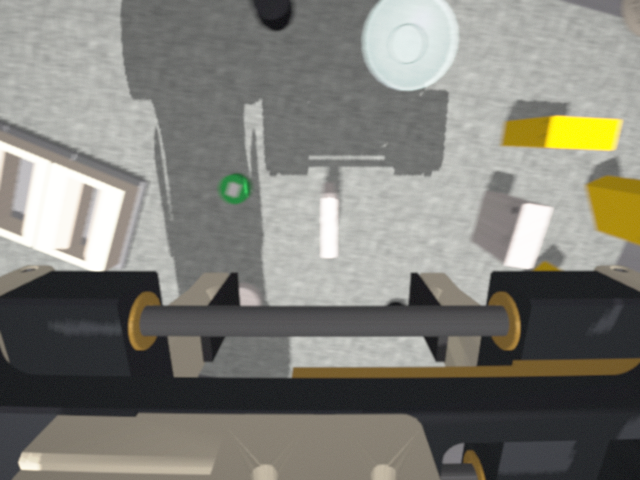

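>>> step_arm([
  [2,0.05,0.05,0,0.3],
  [4.5,0.05,0.05,0,0.3],
  [7,0.05,0.05,0,0.3],
  [9.5,0.05,0.05,0,0.3],
  [11.5,0.05,0.05,0,0.3],
  [12.8,0.05,0.05,0,0.3],
  [13.5,0.05,0.05,0,0.3],
  [13.5,0.05,0.05,0,0.4],
  [13.5,0.05,0.05,0,1],
  [13.5,0.05,0.05,0,1],
], squeeze=30)

```text
t: 3.05
eef_pos: [0.5595, -0.0941, 0.0636]
ee_rot: [1.4, 1.569, 0.035]
force: [0.4, -0.5, 0.2]
width: 0.0464
```

>>> step_arm([
  [0,0,0,0,1],
  [0,0,0,0,1],
  [0,0,0,0,1],
  [-0.5,0,0,0,1],
  [-1.5,0,0,0,1],
  [-3,0,0,0,1],
  [-4.5,0,0,0,1],
  [-6,0,0,0,1],
  [-7.5,0,0,0,1],
  [-8,0,0,0,1],
])

```text
t: 3.88
eef_pos: [0.5601, -0.0942, 0.1459]
ee_rot: [1.375, 1.566, 0.01]
force: [0.5, 0.8, 0.5]
width: 0.0005
```

```bash
python3 - <<'E'
from station import *
from h import *
s,f,W=wrist("w2")
plan(s,[.5027,.157,.16],78.6)
E
```

```text
t 3.88 pos [ 0.5601 -0.0942  0.1459] az -78.3 x-axis [ 0.004  0.    -1.   ] cm [ -1.44  -0.5  -25.77] roll 23.1 or -156.9 w 0.0005 F [0.5 0.8 0.5] q1,q6 [0.18 1.6 ]
```

View pics/w2.png

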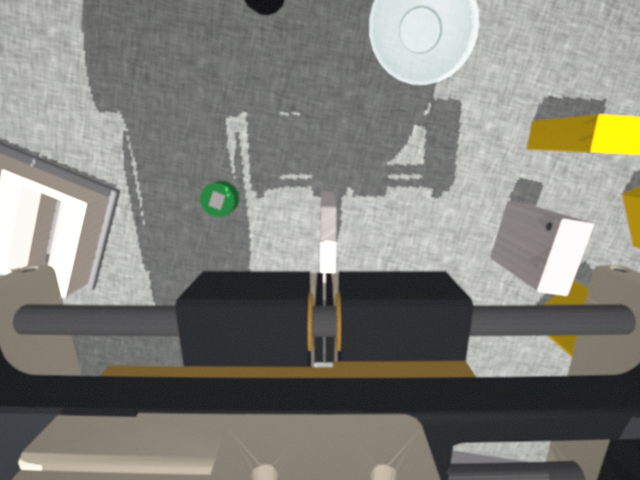

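The fingers were too slow and closed only after the lift began. The thin coupon still stands in place at (327,235). I reopen and retry, checking the opening before lifting.

>>> step_arm([
  [0,0,0,0,0.3],
  [0,0,0,0,0.3],
  [0,0,0,0,0.3],
  [0,0,0,0,0.3],
  [0,0,0,0,0.3],
  [0,0,0,0,0.3],
  [0,0,0,0,0.3],
  [0,0,0,0,0.3],
  [0,0,0,0,0.3],
  [0,0,0,0,0.3],
])

```text
t: 4.77
eef_pos: [0.5586, -0.0942, 0.1424]
ee_rot: [-1.9, 1.571, 3.017]
force: [0.2, -0.8, -0.7]
width: 0.0597
```

```bash
python3 - <<'E'
from station import *
from h import *
s,f,W=wrist("w3")
plan(s,[.5585,-.0969,.062],101.7)
P=W.reshape(-1,3);P=P[(P[:,2]>0.07)&(P[:,2]<.085)&(abs(P[:,0]-.558)<.06)&(abs(P[:,1]+.097)<.04)]
if len(P):print(len(P),P[:,2].mean(),rect(P),P.mean(0))
f=grab_frame("top");cv2.imwrite("pics/t3.png",cv2.resize(f["pixels"][140:340,280:480,::-1],None,fx=3,fy=3))
W=cloud(f)
P=W.reshape(-1,3);P=P[(P[:,2]>0.07)&(P[:,2]<.083)&(abs(P[:,0]-.558)<.06)&(abs(P[:,1]+.097)<.04)]
if len(P):print(len(P),rect(P))
E
```

```text
t 4.77 pos [ 0.5586 -0.0942  0.1424] az -78.3 x-axis [-0.  0. -1.] cm [ 8.04 -0.06  0.26] roll 0.0 or -180.0 w 0.0597 F [ 0.2 -0.8 -0.7] q1,q6 [0.18 1.6 ]
1310 0.07927067869253968 (array([560.1, -96. ]), array([59.9, 12. ]), np.float32(11.6)) [ 0.56196166 -0.09545166  0.07927068]
79 (array([544.1, -99.7]), array([31. , 11.9]), np.float32(11.4))
```

View pics/w3.png

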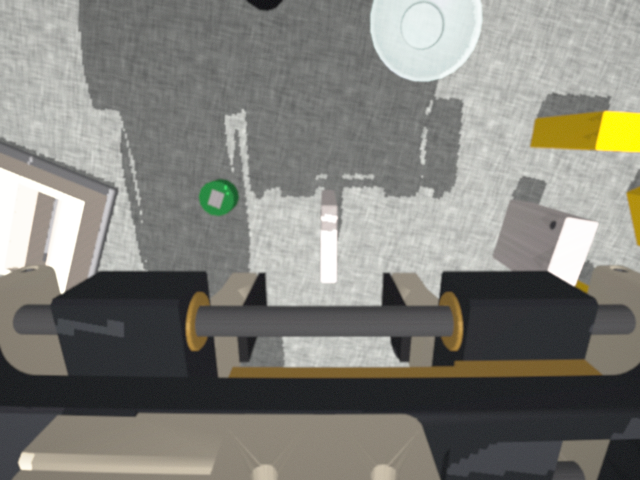

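>>> step_arm([
  [2,0,0.17,0,0.55],
  [4,0,0.17,0,0.55],
  [6,0,0.17,0,0.55],
  [7.5,0,0.17,0,0.55],
  [8,0,0.17,0,0.55],
  [8,0,0.17,0,1],
  [8,0,0.17,0,1],
  [8,0,0.17,0,1],
  [8,0,0.17,0,1],
  [8,0,0.17,0,1],
], squeeze=30)

```text
t: 5.7
eef_pos: [0.5596, -0.0958, 0.0634]
ee_rot: [1.477, 1.569, 0.111]
force: [0.5, 1.0, 0.8]
width: 0.0116
```

>>> step_arm([
  [0,0,0,0,1],
  [0,0,0,0,1],
  [0,0,0,0,1],
  [0,0,0,0,1],
  [-0.1,0,0,0,1],
  [-0.3,0,0,0,1],
  [-0.6,0,0,0,1],
  [-1,0,0,0,1],
  [-1.5,0,0,0,1],
  [-2,0,0,0,1],
])

```text
t: 6.53
eef_pos: [0.5589, -0.0959, 0.0829]
ee_rot: [-1.491, 1.571, -2.857]
force: [0.5, -0.4, -1.7]
width: 0.0113
```

>>> step_arm([
  [-1.5,0,0,0,1],
  [-3,0,0,0,1],
  [-4.5,0,-2,2,1],
  [-5.5,0,-5,6,1],
  [-6,-0.1,-8.5,11,1],
  [-6,-0.2,-12,16,1],
  [-6,-0.3,-15.5,20,1],
  [-6,-0.4,-19,23,1],
  [-6,-0.5,-22.5,23.1,1],
  [-6,-0.5,-25,23.1,1],
])

```text
t: 7.37
eef_pos: [0.5026, 0.1503, 0.1432]
ee_rot: [2.548, 1.57, 0.779]
force: [0.1, 0.3, -1.6]
width: 0.0112
```

```bash
python3 - <<'E'
from station import *
from h import *
s,f,W=wrist("w4")
plan(s,[.5027,.157,.12],78.6)
P=W.reshape(-1,3)
a=np.radians(-11.4);u=np.array([-np.sin(a),np.cos(a)]);l=np.array([np.cos(a),np.sin(a)])
E=P[(P[:,2]>.033)&(P[:,2]<.046)&(P[:,0]>.4)&(P[:,1]>.08)&(P[:,1]<.4)];print(len(E),rect(E),np.median(E[:,2]))
c=np.array([517.5,230.2])
d=P[:,:2]*1000-c; x=d@l;y=d@u
m=(abs(x)<35)&(abs(y)<112)&(P[:,2]>.003)&(P[:,2]<.014)
h,e=np.histogram(y[m],bins=np.arange(-116,117,3));print([(int(i),int(j)) for i,j in zip(e,h) if j])
E
```

```text
t 7.37 pos [0.5026 0.1503 0.1432] az -101.4 x-axis [ 0.001  0.001 -1.   ] cm [ 2.32 -0.12 -0.66] roll 0.0 or -180.0 w 0.0112 F [ 0.1  0.3 -1.6] q1,q6 [0.66 0.71]
14046 (array([518.5, 231.3]), array([227.2,  97.1]), np.float32(78.6)) 0.0391467205271426
[(-86, 38), (-83, 75), (-80, 57), (-77, 57), (-74, 81), (-71, 141), (-68, 200), (-14, 6), (-11, 204), (-8, 224), (-5, 230), (-2, 220), (1, 224), (4, 226), (7, 222), (10, 226), (13, 221), (16, 204), (61, 43), (64, 212), (67, 231), (70, 212), (73, 224), (76, 216), (79, 223), (82, 222), (85, 219), (88, 217), (91, 211), (94, 223), (97, 313), (100, 198)]
```

View pics/w4.png

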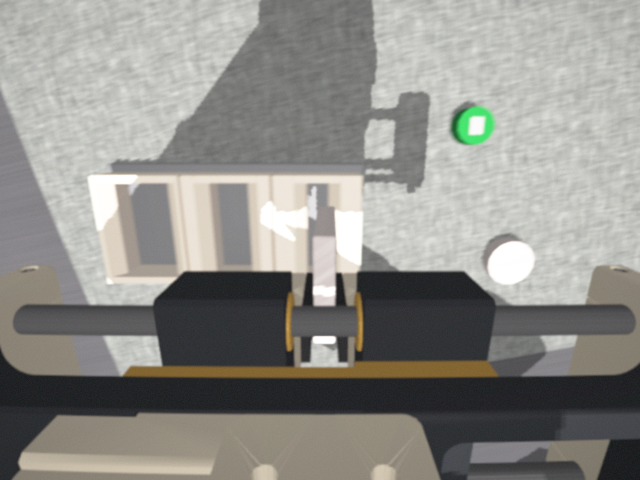

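>>> step_arm([
  [0,-0.1,-0.3,0,1],
  [0,-0.1,-0.65,0,1],
  [0,-0.1,-0.65,0,1],
  [1,-0.1,-0.65,0,1],
  [2,-0.1,-0.65,0,1],
  [3,-0.1,-0.65,0,1],
  [4,-0.1,-0.65,0,1],
  [4.7,-0.1,-0.65,0,1],
  [5.2,-0.1,-0.65,0,1],
  [5.5,-0.1,-0.65,0,1],
])

```text
t: 8.25
eef_pos: [0.5032, 0.154, 0.0863]
ee_rot: [-0.72, 1.569, -2.489]
force: [0.2, 0.4, -0.3]
width: 0.0109
```

```bash
python3 - <<'E'
from station import *
from h import *
s,f,W=wrist("w5")
plan(s,[.5027,.157,.0705],78.6)
f=grab_frame("scene");cv2.imwrite("pics/s5.png",cv2.resize(f["pixels"][170:330,340:500,::-1],None,fx=4,fy=3.7))
E
```

```text
t 8.25 pos [0.5032 0.154  0.0863] az -101.4 x-axis [-0.001 -0.001 -1.   ] cm [ 1.58 -0.11 -0.28] roll 0.0 or -180.0 w 0.0109 F [ 0.2  0.4 -0.3] q1,q6 [0.67 0.7 ]
```

View pics/w5.png

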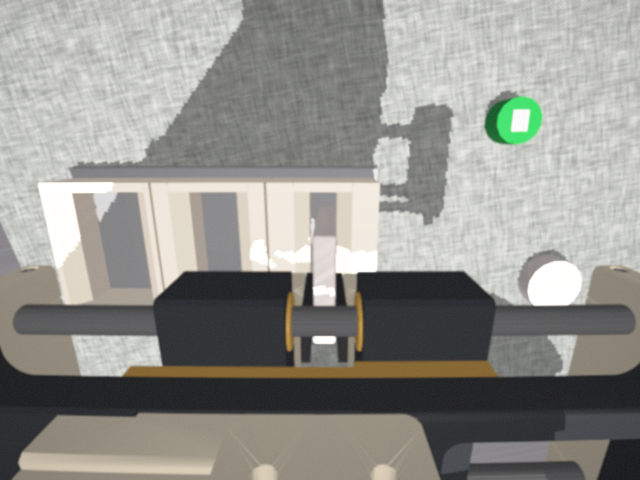

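View pics/s5.png

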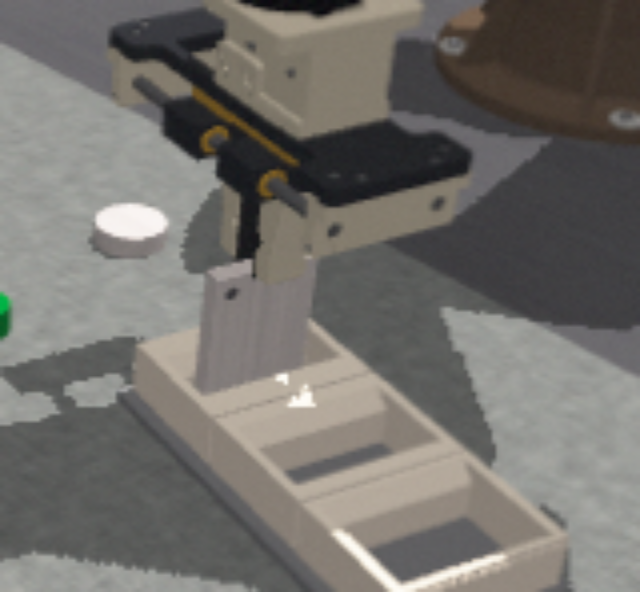

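>>> step_arm([
  [0,-0.05,-0.25,0,1],
  [0,-0.05,-0.25,0,1],
  [0.2,-0.05,-0.25,0,1],
  [0.4,-0.05,-0.25,0,1],
  [0.6,-0.05,-0.25,0,1],
  [0.8,-0.05,-0.25,0,1],
  [1,-0.05,-0.25,0,1],
  [1.2,-0.05,-0.25,0,1],
  [1.35,-0.05,-0.25,0,1],
  [1.35,-0.05,-0.25,0,1],
])

```text
t: 9.18
eef_pos: [0.5033, 0.1568, 0.0735]
ee_rot: [-0.798, 1.57, -2.567]
force: [0.5, 0.4, -0.9]
width: 0.0106
```

>>> step_arm([
  [0.05,0,0,0,1],
  [0.1,0,0,0,1],
  [0.15,0,0,0,1],
  [0.2,0,0,0,1],
  [0.2,0,0,0,1],
  [0.2,0,0,0,1],
  [0.2,0,0,0,1],
  [0.2,0,0,0,1],
  [0.2,0,0,0,1],
  [0.2,0,0,0,1],
])

```text
t: 10.02
eef_pos: [0.5036, 0.157, 0.072]
ee_rot: [2.076, 1.571, 0.306]
force: [-0.6, 0.5, -1.7]
width: 0.0109
```

>>> step_arm([
  [0.03,0,0,0,1],
  [0.06,0,0,0,1],
  [0.1,0,0,0,1],
  [0.13,0,0,0,1],
  [0.13,0,0,0,1],
  [0.13,0,0,0,1],
  [0.13,0,0,0,1],
  [0.13,0,0,0,1],
  [0.13,0,0,0,1],
  [0.13,0,0,0,1],
])

```text
t: 10.85
eef_pos: [0.5039, 0.1572, 0.0714]
ee_rot: [2.18, 1.57, 0.411]
force: [-2.8, 0.3, 6.2]
width: 0.011
```

Floor contact: the vertical force changed from -1.7 to +6 N. I release now.

>>> step_arm([
  [0,0,0,0,0.6],
  [0,0,0,0,0.6],
  [0,0,0,0,0.6],
  [0,0,0,0,0.6],
  [0,0,0,0,0.6],
  [-1,0,0,0,0.6],
  [-3,0,0,0,0.6],
  [-6,0,0,0,0.3],
  [-9,0,0,0,0.3],
  [-12,0,0,0,0.3],
])

```text
t: 11.68
eef_pos: [0.5034, 0.1568, 0.1927]
ee_rot: [0.404, 1.571, -1.365]
force: [-0.4, 0.2, -0.6]
width: 0.0496
```

```bash
python3 - <<'E'
from station import *
from h import *
s,f,W=wrist("w6")
plan(s,[.585,-.2755,.19],93.8)
P=W.reshape(-1,3);P=P[(P[:,2]>0.06)&(P[:,2]<.12)&(P[:,1]>.1)&(P[:,1]<.22)&(P[:,0]>.44)]
if len(P):print(len(P),np.median(P[:,2]),P[:,2].max(),rect(P))
E
```

```text
t 11.68 pos [0.5034 0.1568 0.1927] az -101.4 x-axis [ 0. -0. -1.] cm [ 0.28 16.52 40.77] roll -15.2 or 164.8 w 0.0496 F [-0.4  0.2 -0.6] q1,q6 [0.67 0.7 ]
970 0.08743255761577359 0.08946468565469173 (array([503.8, 156.8]), array([11.9, 59.4]), np.float32(-11.2))
```

View pics/w6.png

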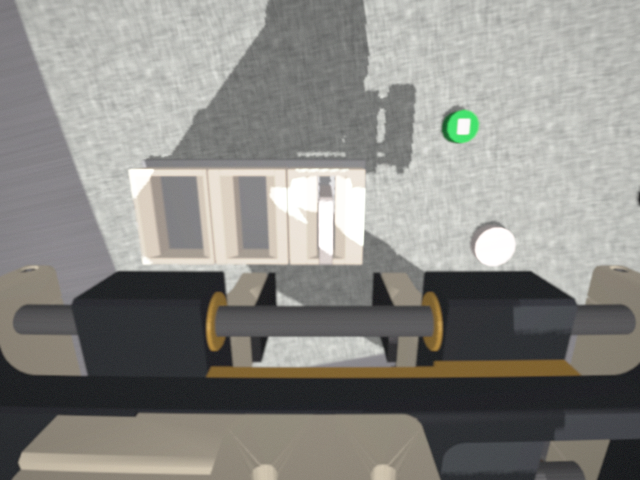

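>>> step_arm([
  [0,1,2.5,-2,0.3],
  [0,2.5,6,-4,0.3],
  [0,4,9.7,-6,0.3],
  [0,5.5,13.4,-8,0.3],
  [0,7,17.1,-10,0.3],
  [0,8.5,20.8,-12,0.3],
  [0,10,24.5,-14,0.3],
  [0,11.5,28.2,-15.2,0.3],
  [0,13,31.9,-15.2,0.3],
  [0,14.5,35.6,-15.2,0.3],
])

```text
t: 12.57
eef_pos: [0.5756, -0.2227, 0.1914]
ee_rot: [1.329, 1.57, -0.175]
force: [1.1, 0.1, 0.0]
width: 0.0612
```

```bash
python3 - <<'E'
from station import *
from h import *
s,f,W=wrist("w7")
plan(s,[.585,-.2755,.17],93.8)
P=W.reshape(-1,3);P=P[(P[:,2]>0.07)&(P[:,2]<.085)&(abs(P[:,0]-.585)<.05)&(abs(P[:,1]+.2755)<.04)]
if len(P):print(len(P),P[:,2].mean(),rect(P),P.mean(0))
E
```

```text
t 12.57 pos [ 0.5756 -0.2227  0.1914] az -86.2 x-axis [ 0.001 -0.    -1.   ] cm [2.14 0.59 5.33] roll 0.0 or -180.0 w 0.0612 F [1.1 0.1 0. ] q1,q6 [-0.05  1.69]
2113 0.07909987003223125 (array([ 587.1, -276.2]), array([60.4, 26.6]), np.float32(3.1)) [ 0.58857855 -0.27537733  0.07909987]
```

View pics/w7.png

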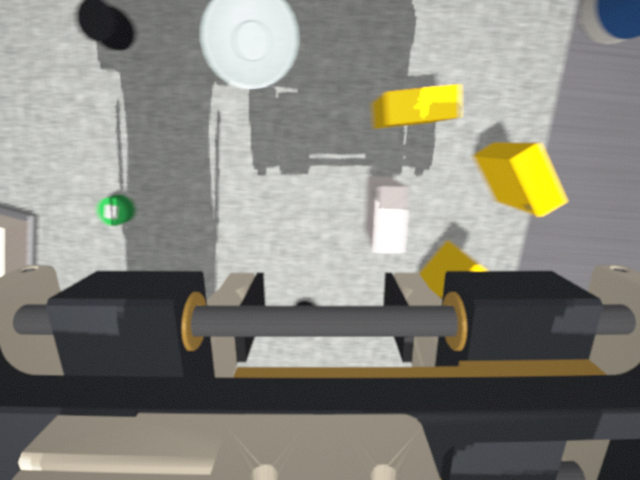

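>>> step_arm([
  [0,0.3,2.5,0,0.3],
  [0.5,0.7,4.8,0,0.3],
  [1.5,0.7,5.35,0,0.3],
  [4,0.7,5.35,0,0.3],
  [6.5,0.7,5.35,0,0.3],
  [9,0.7,5.35,0,0.3],
  [11,0.7,5.35,0,0.3],
  [12.3,0.7,5.35,0,0.3],
  [12.8,0.7,5.35,0,0.3],
  [12.8,0.7,5.35,0,0.3],
], squeeze=40)

```text
t: 13.45
eef_pos: [0.5852, -0.273, 0.0614]
ee_rot: [-1.828, 1.568, 2.952]
force: [-1.0, -0.5, 0.6]
width: 0.0611
```

>>> step_arm([
  [0,0,0,0,1],
  [0,0,0,0,1],
  [0,0,0,0,1],
  [0,0,0,0,1],
  [0,0,0,0,1],
  [0,0,0,0,1],
  [0,0,0,0,1],
  [0,0,0,0,1],
  [0,0,0,0,1],
  [0,0,0,0,1],
])

```text
t: 14.28
eef_pos: [0.5864, -0.2738, 0.0632]
ee_rot: [1.002, 1.57, -0.502]
force: [-0.0, -1.0, 4.6]
width: 0.0242
```

>>> step_arm([
  [-0.2,0,0,0,1],
  [-0.5,0,0,0,1],
  [-1,0,0,0,1],
  [-2,0,0,0,1],
  [-3,0,0,0,1],
  [-4.5,0,0,0,1],
  [-6,0,0,0,1],
  [-7.5,0,0,0,1],
  [-9,0,0,0,1],
  [-9.5,0,0,0,1],
])

```text
t: 15.12
eef_pos: [0.5874, -0.2739, 0.1614]
ee_rot: [1.214, 1.566, -0.29]
force: [1.7, -0.3, -4.0]
width: 0.0247
```

```bash
python3 - <<'E'
from station import *
from h import *
s=get_state()
plan(s,[.5185,.2316,.16],78.6)
E
```

```text
t 15.12 pos [ 0.5874 -0.2739  0.1614] az -86.2 x-axis [ 0.004 -0.001 -1.   ] cm [ 4.00e-02 -3.48e+00 -5.09e+01] roll 15.2 or -164.8 w 0.0247 F [ 1.7 -0.3 -4. ] q1,q6 [-0.14  1.77]
```

>>> step_arm([
  [-1,-0.2,-1.5,1,1],
  [-2,-0.4,-4.5,3,1],
  [-3,-0.6,-8,5,1],
  [-3.5,-0.8,-12,7,1],
  [-3.5,-1,-16,9,1],
  [-3.5,-1.3,-20,11,1],
  [-3.5,-1.6,-24,13,1],
  [-3.5,-1.9,-28,15.2,1],
  [-3.5,-2.2,-32,15.2,1],
  [-3.5,-2.5,-35,15.2,1],
])

```text
t: 15.95
eef_pos: [0.537, 0.0768, 0.1931]
ee_rot: [2.685, 1.57, 0.916]
force: [1.0, -0.1, -4.5]
width: 0.0246
```

```bash
python3 - <<'E'
from station import *
from h import *
s=get_state()
plan(s,[.5185,.2316,.16],78.6)
E
```

```text
t 15.95 pos [0.537  0.0768 0.1931] az -101.3 x-axis [ 0.001  0.001 -1.   ] cm [  3.32  -4.86 -14.81] roll 0.1 or -179.9 w 0.0246 F [ 1.  -0.1 -4.5] q1,q6 [0.5  0.87]
```

>>> step_arm([
  [0,-1,-3,0,1],
  [0,-2.2,-6.5,0,1],
  [0,-3.4,-10,0,1],
  [0,-4.4,-13,0,1],
  [0,-4.85,-14.8,0,1],
  [0,-4.85,-14.8,0,1],
  [1,-4.85,-14.8,0,1],
  [3,-4.85,-14.8,0,1],
  [5,-4.85,-14.8,0,1],
  [6,-4.85,-14.8,0,1],
])

```text
t: 16.78
eef_pos: [0.5179, 0.2269, 0.1298]
ee_rot: [-0.877, 1.567, -2.648]
force: [-1.1, -1.2, -5.2]
width: 0.0248
```

```bash
python3 - <<'E'
from station import *
from h import *
s,f,W=wrist("w8")
plan(s,[.5185,.2316,.0715],78.6)
f=grab_frame("scene");cv2.imwrite("pics/s8.png",cv2.resize(f["pixels"][170:330,340:500,::-1],None,fx=4,fy=3.7))
E
```

```text
t 16.78 pos [0.5179 0.2269 0.1298] az -101.5 x-axis [-0.003 -0.002 -1.   ] cm [ 5.83 -0.02 -0.49] roll -0.1 or 179.9 w 0.0248 F [-1.1 -1.2 -5.2] q1,q6 [0.76 0.61]
```

View pics/w8.png

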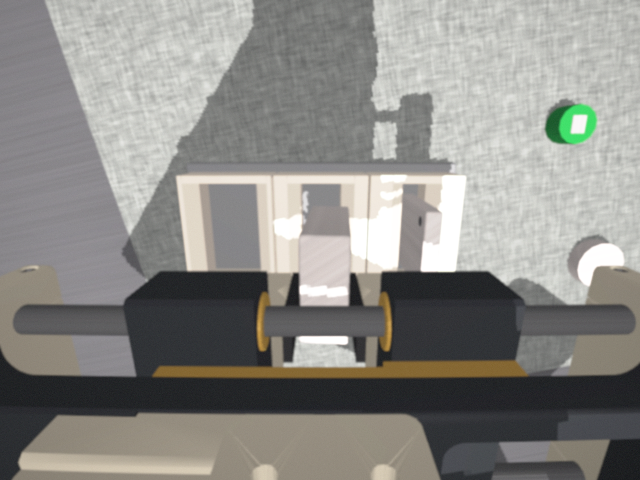

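View pics/s8.png

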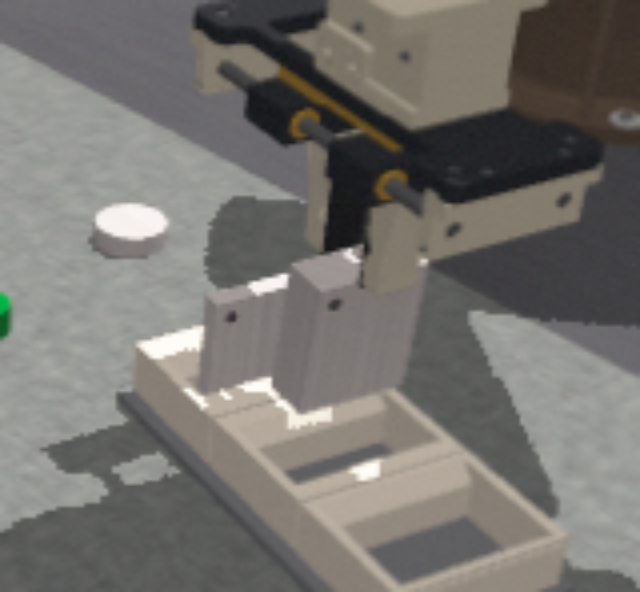

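>>> step_arm([
  [0,0,-0.3,0,1],
  [0,0,-0.45,0,1],
  [1,0,-0.45,0,1],
  [2,0,-0.45,0,1],
  [3,0,-0.45,0,1],
  [3.8,0,-0.45,0,1],
  [4.4,0,-0.45,0,1],
  [4.9,0,-0.45,0,1],
  [5.3,0,-0.45,0,1],
  [5.5,0,-0.45,0,1],
])

```text
t: 17.72
eef_pos: [0.5202, 0.233, 0.077]
ee_rot: [-0.624, 1.57, -2.394]
force: [0.1, -0.3, -4.8]
width: 0.025
```

>>> step_arm([
  [0.05,0,0,0,1],
  [0.1,0,0,0,1],
  [0.15,0,0,0,1],
  [0.2,0,0,0,1],
  [0.2,0,0,0,1],
  [0.2,0,0,0,1],
  [0.2,0,0,0,1],
  [0.2,0,0,0,1],
  [0.2,0,0,0,1],
  [0.2,0,0,0,1],
])

```text
t: 18.55
eef_pos: [0.5203, 0.2331, 0.0757]
ee_rot: [2.323, 1.571, 0.554]
force: [0.6, -0.3, -4.2]
width: 0.0248
```

>>> step_arm([
  [0.05,0,0.1,0,1],
  [0.1,0,0.1,0,1],
  [0.15,0,0.1,0,1],
  [0.2,0,0.1,0,1],
  [0.25,0,0.1,0,1],
  [0.3,0,0.1,0,1],
  [0.3,0,0.1,0,1],
  [0.3,0,0.1,0,1],
  [0.3,0,0.1,0,1],
  [0.3,0,0.1,0,1],
])

```text
t: 19.38
eef_pos: [0.5201, 0.2322, 0.0727]
ee_rot: [2.252, 1.571, 0.483]
force: [0.2, -0.1, -3.4]
width: 0.0244
```

>>> step_arm([
  [0.03,0,0,0,1],
  [0.06,0,0,0,1],
  [0.1,0,0,0,1],
  [0.1,0,0,0,1],
  [0.1,0,0,0,1],
  [0.1,0,0,0,1],
  [0.1,0,0,0,1],
  [0.1,0,0,0,1],
  [0.1,0,0,0,1],
  [0.1,0,0,0,1],
])

```text
t: 20.22
eef_pos: [0.5201, 0.2321, 0.0717]
ee_rot: [2.714, 1.571, 0.944]
force: [-0.4, -0.3, -3.8]
width: 0.0243
```

>>> step_arm([
  [0.03,0,0,0,1],
  [0.06,0,0,0,1],
  [0.1,0,0,0,1],
  [0.1,0,0,0,1],
  [0.1,0,0,0,1],
  [0.1,0,0,0,1],
  [0.1,0,0,0,1],
  [0.1,0,0,0,1],
  [0.1,0,0,0,1],
  [0.1,0,0,0,1],
])

```text
t: 21.05
eef_pos: [0.5204, 0.2322, 0.0712]
ee_rot: [2.065, 1.57, 0.296]
force: [-1.7, -0.4, 6.0]
width: 0.0244
```

>>> step_arm([
  [0,0,0,0,0.5],
  [0,0,0,0,0.5],
  [0,0,0,0,0.5],
  [0,0,0,0,0.5],
  [0,0,0,0,0.5],
  [-1,0,0,0,0.5],
  [-3,0,0,0,0.5],
  [-6,0,0,0,0.5],
  [-9,0,0,0,0.5],
  [-12,0,0,0,0.5],
])

```text
t: 21.88
eef_pos: [0.52, 0.232, 0.1927]
ee_rot: [1.589, 1.571, -0.181]
force: [-0.1, 0.3, -0.1]
width: 0.0438
```

```bash
python3 - <<'E'
from station import *
from h import *
s,f,W=wrist("w9")
plan(s,[.5185,.2316,.19],78.6)
for n,a,b in (("thin",.1,.19),("thick",.195,.28)):
    P=W.reshape(-1,3);P=P[(P[:,2]>0.06)&(P[:,2]<.12)&(P[:,1]>a)&(P[:,1]<b)&(P[:,0]>.44)]
    print(n,len(P),np.median(P[:,2]),P[:,2].max(),rect(P))
f=grab_frame("scene");cv2.imwrite("pics/s9.png",cv2.resize(f["pixels"][170:330,340:500,::-1],None,fx=4,fy=3.7))
E
```

```text
t 21.88 pos [0.52   0.232  0.1927] az -101.4 x-axis [ 0. -0. -1.] cm [ 0.27 -0.14  0.07] roll 0.0 or -180.0 w 0.0438 F [-0.1  0.3 -0.1] q1,q6 [0.76 0.61]
thin 1443 0.08686575073168157 0.08939284597055858 (array([503.6, 157.1]), array([12.5, 59.9]), np.float32(-11.2))
thick 2173 0.08743313474443765 0.08972840311624669 (array([520. , 229.6]), array([25.8, 60.1]), np.float32(-11.8))
```

View pics/w9.png

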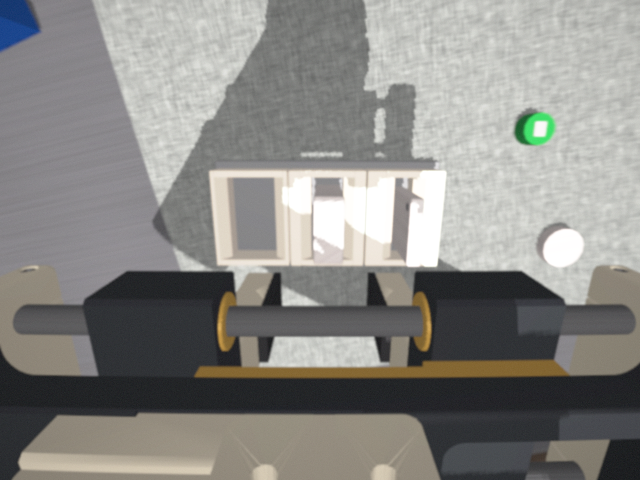

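View pics/s9.png

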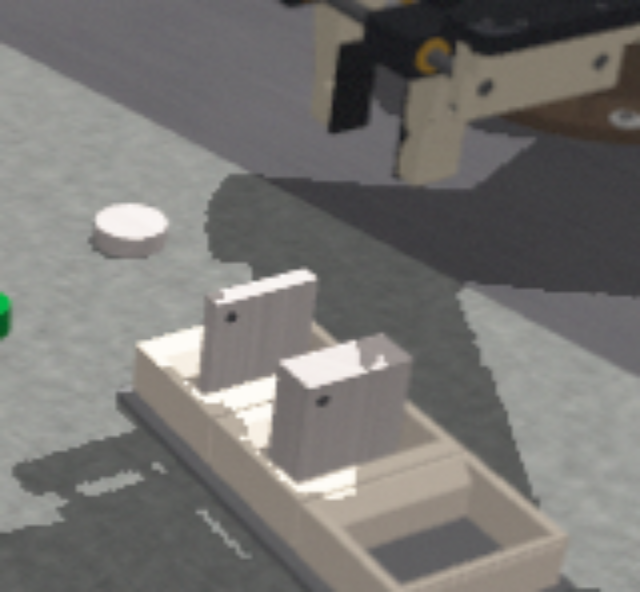

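Both coupons stand upright and seated. Their tops are at about 87 mm against the expected 88, and the wide slot is empty. Handing in.

```bash
python3 -c "
from station import *
print(job_done())"
```

```text
the job is handed in; nothing more can be done
None
```

I stood the thin coupon in the narrowest slot, then the thick coupon in the middle-sized slot, let go of both, and handed the job in at about 22 s. The arm had backed off about 12 cm above the thick coupon, and the yellow look-alikes and the widest slot were left alone.

**Retry:** my first grasp of the thin coupon missed because the fingers closed only after the lift had begun. The coupon did not move, and the second grasp held.

**Last checks:**
- **Seating:** I felt floor contact for each coupon (about +6 N) before releasing. Their tops measured 86.9 mm (thin) and 87.4 mm (thick), against 88 mm expected. The depth readings also run about 0.7 mm low elsewhere.
- **Position and alignment:** both coupons are within 0.4° of the rack's direction. The thin coupon is within about 1 mm of my estimate of its slot's centre. The thick one is about 2 mm off, within its slot's 3.5 mm of clearance on each side.
- **Disagreements:** none of the final checks failed. The top and wrist cameras differed by 1–2 mm, as their calibration allows.

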